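# Open the tool steriliser and hold its lid up

## Task

The artist needs both hands for her brow tools: tug the steriliser's lid up by its bar to feel whether the hidden catch has it, without wrenching at it. If it is caught, push the grey slide on the side pod all the way towards the hinge side to free it and lift again; if the lid comes up freely, leave the slide alone. Finish still holding the lid by its bar, steady at about 45 degrees, with the other things on the table left where they are.

Things in the scene. Friction and masses are not known exactly. Their poses are not given: they have to be found in the camera images.
- steriliser: White tool steriliser fixed to the table: an open-topped box 200 mm deep (x) by 260 mm wide (y) by 100 mm high with a hinged lid, and on its right side (-y) a control pod 90 mm wide and 98 mm high, its middle 175 mm from the box's middle. Origin under the centre of the box at table height; own +x points to the hinge side, -x is the front with the lid's bar, z up.
- lid (a joint): Lid angle in rad: 0 shut, grows as the bar side lifts, stops at 1.3. The lid (0.3 to 0.65 kg) always falls shut when let go. In some cases a catch inside, which cannot be seen, holds it: then it lifts freely by only about 0.03 rad (some 5 to 6 mm at the bar) and stops dead; otherwise it lifts on freely, at about 2 to 4 N at the bar. About 8 to 12 N of pull is enough to tell; over 35 N at the bar forces the catch.
- lid_bar (a point): Middle of the lid's straight steel lifting bar: round, 12 mm thick, 100 mm long along the steriliser's y, carried by two posts at its ends. It stands 37 mm (to its middle) above the lid's top face, 10 mm in from the front edge; at 150 mm over the table when shut. Site axes turn with the lid (x along the lid towards the hinge, z out of its top).
- lid_hinge (a point): Middle of the lid's hinge line, along the steriliser's y, 100 mm over the table at the far upper edge. The bar lies 190 mm before it and 50 mm above it when shut, so it rises on an arc that leans towards the hinge (about 0.26 mm per mm at first); a lift straight up drags sideways.
- release (a joint): Travel in m of the release slide on the pod: 0 at the front, 0.030 at its stop towards the hinge (steriliser's +x). It takes about 2 to 5 N, stays where it is left and looks the same whether or not the lid is caught. Pushed fully home it frees the catch for good.
- release_grip (a point): Middle of the grey grip of the release slide, 16 mm (along its travel) by 24 mm by 22 mm high, standing on the pod; this point is 113 mm over the table, the grip's top 125 mm. Axes as the steriliser.
- pump_bottle: Bystander: amber bottle, 52 mm across, 130 mm tall. Origin at the centre of its underside.
- wax_jar: Bystander: clear jar with metal cap, 66 mm across, 75 mm tall. Origin at the centre of its underside.
- pigment_cup: Bystander: small white cup, 44 mm across, 30 mm tall. Origin at the centre of its underside.
- pencil_pot: Bystander: white pot of pencils, 68 mm across, 85 mm tall, pencils to 160 mm. Origin at the centre of its underside.
- pen: Bystander: black pen lying flat, 130 mm long, 9 mm thick. Origin at the centre of its underside.
- ruler: Bystander: steel ruler lying flat, 160 x 25 x 4 mm. Origin at the centre of its underside.

How it is judged:
By the outcome, as a careful person would: the job done as asked, in the order asked, and still so for the second after the job is handed in, while the arm keeps its last pose, push and grip.
It also fails if it takes over 58 s, if anything falls off the work surface, if the arm or the gripper's body presses on something with over 40 N, if the wrist force passes 120 N, or if a joint passes its speed limit or range.

## Robot

A 6-joint arm with a two-finger parallel gripper is mounted at the origin on the work surface. World frame = base frame: x ahead of the robot, y to its left, z up, the work surface at z = 0. Lengths are in mm, angles in degrees, forces in N, time in s.
With the tool pointing down it reaches from about 300 to 850 mm from the base axis. Payload 4.2 kg.
Tool frame: the origin (TCP) lies midway between the tips of the shut fingers; the grasp point (between the pads) lies 19 mm behind it; z points along the fingers, x is the direction in which the jaws open and shut, and the axes are right-handed (so a half turn about z gives the same grasp; the last joint's range is limited). The gripper opens to 91 mm and grips with 3 to 60 N. Pads are 32 mm wide; open, the fingers measure 118 mm over their backs; the gripper's body (76 mm by 178 mm) begins 60 mm behind the grasp point.
Start: joints at [-76.203, 18.312, 89.639, -0, 72.044, -1.146], TCP at [148.268, -555.572, 213.976] pointing down, gripper open.
Joint ranges: [-177.97, 177.97], [-48.28, 115.42], [12.27, 149.76], [-77.06, 257.06], [2.81, 150.46], [-146.56, 146.56]. Speed limits (degrees/s): [147.25, 147.25, 180, 180, 180, 180].

## Interface

Orientations are given as [roll, pitch, yaw] about the fixed x, y, z axes, in that order (R = Rz(yaw) Ry(pitch) Rx(roll)).
In Python, from workcell import monitor, vision, job, models gives the robot as it stands.
- The arm moves only by the shell command python3 -m creep 'ROWS' [FORCE]. ROWS is text: rows parted by semicolons, each of 7 numbers parted by spaces: the shift along the world's x, y, z in cm, then the turn, a rotation vector about the world's x, y, z in rad, then the gripper's target within -1 to 1 (shut at 1, half-way at 0, fully open at -1). In form: tx ty tz ax ay az hand; .... A call has 1 to 12 rows; each row shifts and turns the pose as measured when the row begins; what a row does not reach is not made up. A row lasts 1/12 s, in which the tool goes at most 41.7 mm and 7.16 degrees, less where a joint would pass 70% of its speed; a pose out of reach is approached as far as the arm can. A call is refused whole if a number of a shift passes 4.17 or a number of a turn 0.125, either way. A call with a gripper value outside its range is refused whole. The fingers move at their own pace and stop on an object; FORCE is the grip in N (left out, the last holds). Time passes only in rows, so rows that do not move let the fingers close. It gives the time, the measured TCP pose, the force and the opening at its end, in the units of the state.
- monitor.state(): the state, without advancing time (a new reading comes with each control period).
- vision.grab_frame(name): name is "scene" or "top" or "wrist"; returns a dict with "img" (420x560x3 uint8, red, green, blue), "mtx" (3x3 intrinsics, pixels), "view" (4x4, takes a point from world to camera coordinates). Camera axes: x right, y down, z forward; pixel columns grow to the right and rows downward; lengths in mm; the calibration is good to about 2 mm. A picture is of the moment at which its call begins. There is no depth.
- job.job_done(): hands the job in, once; it reports no verdict.
Trained networks look in the newest picture that a camera, given by its name, has taken for a name from the list of things; names that differ only in an ending like _2 or _b are one class to them, and where a whole thing is asked for, a point or a joint stands for the part that bears it (a point fixed in the world has none). Each returns a list of dicts, best first, with "confidence" (0 to 1); they miss things now and then, are a little off and sometimes report something else, mostly with a low value. They report only what shows in the picture. A call takes as long as a camera call.
- models.search_frame(camera, query): "rect" ([left, top, right, bottom] in pixels, round what is visible of it).
- models.mark_of(camera, query): "at" ([column, row] in pixels: a listed point, or the origin of a listed thing).
The state is a dict: "time_s": time; "qpos": joint angles; "qvel": joint speeds; "effort": joint torques, N m; "ee_pos": TCP position; "ee_rot": TCP orientation; "force": force on the tool from outside, world axes, zero at the start; "torque": the same for the moment, N m; "gripper_width": finger opening in mm.
Only numpy, scipy, OpenCV 4.12 (cv2) and the standard library are available. Lean on these libraries where they do the work, as an engineer would, in place of code of your own. Each camera call takes 0.05 s, during which the arm holds its last target.

## Working session

There is one attempt and no reset: what is moved stays moved. The work goes in short steps, Python scripts to look and compute and a shell command to move; the robot and the scene stay as the last step left them, time stands still between calls to the robot, and variables do not carry over. Pictures are saved under pics/ and viewed, and the job is handed in when it is done.

```bash
mkdir -p pics; ls; python3 - <<'E'
from workcell import monitor, vision, job, models
import cv2
print(monitor.state())
for c in ["scene","top"]:
    f=vision.grab_frame(c); cv2.imwrite(f"pics/{c}0.png",f["img"][:,:,::-1])
    print(c,f["mtx"].tolist(),f["view"].tolist())
    for q in ["steriliser","lid_bar","lid_hinge","release_grip","pump_bottle","wax_jar","pigment_cup","pencil_pot","pen","ruler"]:
        print(q,[(r["at"],round(r["confidence"],2)) for r in models.mark_of(c,q)[:2]])
E
```

```text
pics
{'time_s': 0.0, 'qpos': array([-7.62038194e+01,  1.83495523e+01,  8.97056591e+01,  1.41668424e-03,
        7.20419598e+01, -1.14790244e+00]), 'qvel': array([ 0.02861473, -0.03342958,  0.05343422,  0.00988274,  0.07915562,
        0.05611474]), 'effort': array([-1.66801696e-03, -4.12461340e+01, -2.31972367e+01,  7.24855391e-02,
        4.56079119e-02, -1.58032190e-04]), 'ee_pos': array([ 148.15071097, -555.07780809,  213.14626473]), 'ee_rot': array([-1.79996707e+02,  9.71247106e-02, -7.50563521e+01]), 'force': array([-0.35044066,  0.22461741,  0.55227645]), 'torque': array([-0.00179009, -0.02591565, -0.04952814]), 'gripper_width': 91.28689593952286}
scene [[411.596883441831, 0.0, 275.16375795160286], [0.0, 411.596883441831, 209.71190796995577], [0.0, 0.0, 1.0]] [[-0.5959496260894788, 0.8028630806438639, -0.01596611733812428, 314.39593047595764], [0.6952795155445107, 0.5059403861557947, -0.5105004612345767, -372.6920222048839], [-0.4017840694054464, -0.31533347331923045, -0.8597292377117516, 1297.4653301521373], [0.0, 0.0, 0.0, 1.0]]
steriliser [([242.2, 215.7], 0.62)]
lid_bar [([
[... 356 characters left out ...]
1579948121], [0.0, 0.0, 1.0]] [[0.03674986325693351, -0.9993241305841547, -0.0008541562034413223, 4.075577942039423], [-0.9774149663297976, -0.0357661355129326, -0.2082805011156614, 579.5966684260343], [0.20810918082851892, 0.008489144991913077, -0.978068762036795, 1030.2205838701848], [0.0, 0.0, 0.0, 1.0]]
steriliser [([311.4, 207.1], 0.85)]
lid_bar [([319.5, 229.8], 0.67)]
lid_hinge [([307.2, 151.9], 0.66)]
release_grip [([400.3, 205.3], 0.62)]
pump_bottle [([226.4, 202.3], 0.95)]
wax_jar [([234.1, 242.0], 0.68), ([399.1, 205.7], 0.63)]
pigment_cup [([281.0, 278.3], 0.78), ([319.3, 231.4], 0.3)]
pencil_pot [([425.8, 190.4], 0.66)]
pen [([370.9, 271.7], 0.63)]
ruler [([330.2, 266.9], 0.73)]
```

View pics/scene0.png

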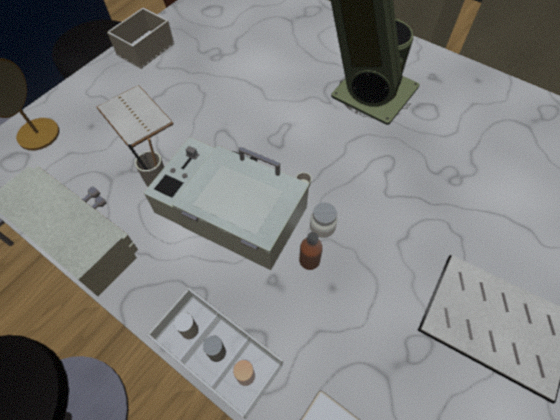

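View pics/top0.png

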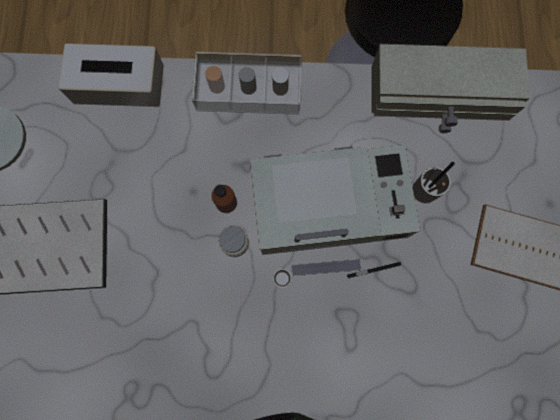

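```bash
cat > h.py <<'E'
import numpy as np
from workcell import vision, models
def ray(f,px,z):
    V=f["view"];R=V[:3,:3];t=V[:3,3];c=-R.T@t
    d=R.T@np.linalg.solve(f["mtx"],[px[0],px[1],1.]);return c+d*(z-c[2])/d[2]
def proj(f,p):
    q=f["mtx"]@(f["view"][:3,:3]@np.array(p,float)+f["view"][:3,3]);return q[:2]/q[2]
E
python3 - <<'E'
from h import *
Z=dict(steriliser=0,lid_bar=150,lid_hinge=100,release_grip=113,pump_bottle=0,wax_jar=0,pigment_cup=0,pencil_pot=0,pen=0,ruler=0)
for c in ["scene","top"]:
    f=vision.grab_frame(c)
    for q,z in Z.items():
        for r in models.mark_of(c,q)[:1]: print(c,q,ray(f,r["at"],z).round(1),round(r["confidence"],2))
E
```

```text
scene steriliser [593.3 -54.    0. ] 0.84
scene lid_bar [ 687.8 -214.9  150. ] 0.61
scene lid_hinge [697.3 -30.5 100. ] 0.87
scene pump_bottle [589.4 153.6   0. ] 0.92
scene wax_jar [500.3 119.2   0. ] 0.93
scene pigment_cup [ 642.5 -325.8    0. ] 0.71
scene pencil_pot [ 642.7 -316.7    0. ] 0.69
top steriliser [600.3 -46.9   0. ] 0.71
top lid_bar [514.2 -58.2 150. ] 0.78
top lid_hinge [697.8 -26.9 100. ] 0.83
top wax_jar [501.5 138.2   0. ] 0.56
top pigment_cup [422.2  17.8   0. ] 0.68
top pencil_pot [ 645.  -321.8    0. ] 0.86
top pen [ 452.4 -192.8    0. ] 0.67
top ruler [455.6 -82.4   0. ] 0.76
```

Top view: bar from about (297,237) to (347,232), grey grip near (398,210), ruler and pen in front of the box, pencil pot beside the pod at (432,185). Next I fit the pose.

```bash
python3 - <<'E'
from h import *
import cv2
from scipy.optimize import least_squares
fr={c:vision.grab_frame(c) for c in ["scene","top"]}
L=dict(steriliser=(0,0,0),lid_bar=(-90,0,150),lid_hinge=(100,0,100))
obs=[]
for c in fr:
  for k in range(4):
    if k: fr[c]=vision.grab_frame(c)
    for q,l in L.items():
        for r in models.mark_of(c,q)[:1]:
            obs.append((c,l,r["at"]))
    for r in models.mark_of(c,"release_grip")[:1]: print(c,"grip",r["at"],ray(fr[c],r["at"],113).round(1),r["confidence"])
f=fr["top"]
def W(p,l):
    c,s=np.cos(p[2]),np.sin(p[2]);return [p[0]+c*l[0]-s*l[1],p[1]+s*l[0]+c*l[1],l[2]]
obs+=[]
fun=lambda p:np.concatenate([proj(fr[c],W(p,l))-a for c,l,a in obs])
r=least_squares(fun,[600,-50,.13],loss="soft_l1",x_scale=[10,10,.1])
print(r.x[:2],np.degrees(r.x[2]),np.abs(fun(r.x)).round(1))
p=r.x
print("bar",np.round(W(p,(-90,0,150)),1),"hinge",np.round(W(p,(100,0,100)),1))
for c in fr:
    b=fr[c]["img"][:,:,::-1]
    s=4 if c=="top" else 4
    x0,y0=(240,135) if c=="top" else (130,130)
    im=cv2.resize(b[y0:y0+150,x0:x0+200],None,fx=s,fy=s,interpolation=cv2.INTER_CUBIC)
    im=cv2.convertScaleAbs(im,alpha=1.5)
    def D(l,col):
        u=(proj(fr[c],W(p,l))-[x0,y0]+.5)*s
        cv2.circle(im,tuple(int(v) for v in u),3,col,1)
    for l in [(-90,-50,150),(-90,50,150),(-90,0,150)]: D(l,(0,0,255))
    for l in [(-100,-130,0),(-100,130,0),(100,130,0),(100,130,100),(100,-130,100),(-100,130,100)]: D(l,(0,255,0))
    for l in [(-100,-220,98),(100,-220,98)]: D(l,(255,0,0))
    cv2.imwrite(f"pics/{c}_fit.png",im)
E
```

```text
scene grip [192.7, 150.0] [ 567.5 -228.7  113. ] 0.61
scene grip [193.9, 148.2] [ 561.4 -230.2  113. ] 0.57
scene grip [191.5, 150.2] [ 569.8 -230.8  113. ] 0.66
scene grip [194.0, 152.5] [ 571.6 -220.6  113. ] 0.59
top grip [396.8, 206.4] [ 581.  -225.4  113. ] 0.63
top grip [401.2, 206.2] [ 581.8 -234.9  113. ] 0.61
top grip [397.5, 210.2] [ 572.7 -226.8  113. ] 0.7
top grip [399.2, 206.4] [ 581.2 -230.6  113. ] 0.63
[599.12907356 -43.82301634] 8.331679260281176 [0.9 3.  1.7 0.7 1.2 0.9 1.2 1.8 0.2 3.  0.8 3.7 0.9 1.2 0.  0.5 3.1 3.1
 0.2 1.2 1.1 1.6 2.4 0.8 2.5 3.4 1.4 2.  1.8 0.5 3.2 2.2 2.2 0.3 1.5 2.4
 0.8 0.5 0.7 0.8 1.5 1.9 1.6 1.7 0.4 0.5]
bar [510.1 -56.9 150. ] hinge [698.1 -29.3 100. ]
```

View pics/top_fit.png

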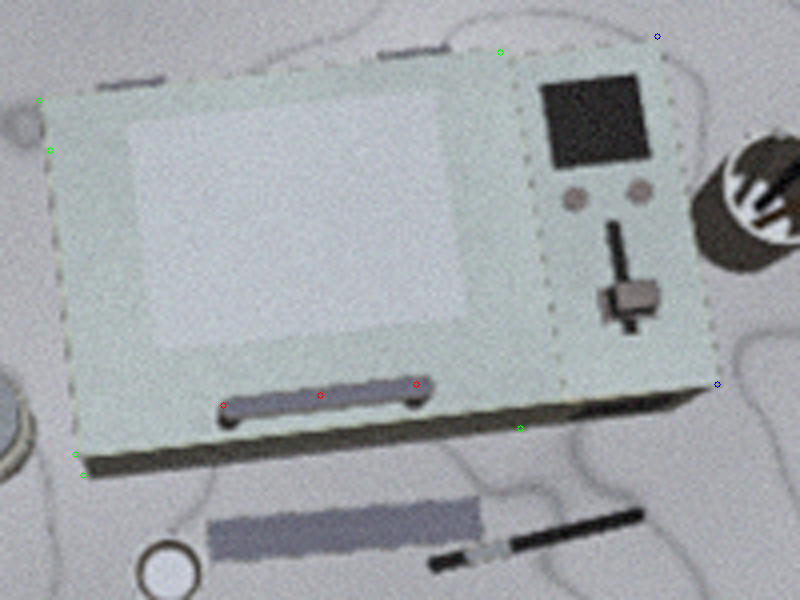

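View pics/scene_fit.png

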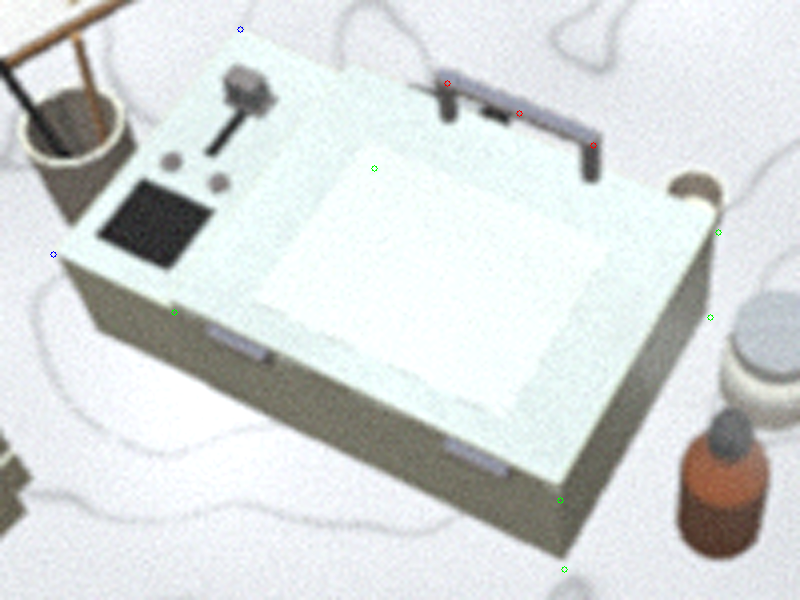

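```bash
python3 - <<'E'
from h import *
from scipy.optimize import least_squares
fr={c:vision.grab_frame(c) for c in ["scene","top"]}
O=dict(top=(240,135),scene=(130,130))
M=[("top",(-90,50,150),(224,406)),("top",(-90,-50,150),(427,385)),("top",(-100,130,113),(84,459)),("top",(100,130,113),(44,103)),("top",(-100,-220,98),(717,388)),("top",(100,-220,98),(660,44)),
("scene",(-90,-50,150),(444,78)),("scene",(-90,50,150),(598,138)),("scene",(100,130,113),(558,484)),("scene",(100,130,0),(565,556)),("scene",(100,-220,98),(63,258)),("scene",(-100,-220,98),(240,32)),("scene",(-100,130,113),(715,208))]
def W(p,l):
    c,s=np.cos(p[2]),np.sin(p[2]);return [p[0]+c*l[0]-s*l[1],p[1]+s*l[0]+c*l[1],l[2]]
obs=[(c,l,np.array(z)/4-.5+O[c]) for c,l,z in M]
for cams in (["top"],["scene"],["top","scene"]):
    fun=lambda p:np.concatenate([proj(fr[c],W(p,l))-a for c,l,a in obs if c in cams])
    r=least_squares(fun,[600,-50,.13],loss="soft_l1",x_scale=[10,10,.1]);p=r.x
    print(p[:2],np.degrees(p[2]),fun(p).round(1).tolist())
    print("bar",np.round(W(p,(-90,0,150)),1),"hinge",np.round(W(p,(100,0,100)),1))
# grip top centre
for c,z in (("top",(637,294)),("scene",(246,78))):
    g=ray(fr[c],np.array(z)/4-.5+O[c],125);cc,s=np.cos(p[2]),np.sin(p[2]);d=g[:2]-p[:2]
    print(c,"grip",g.round(1),"local",cc*d[0]+s*d[1],-s*d[0]+cc*d[1])
E
```

```text
[596.3909059 -46.4312295] 8.657794774089234 [1.4, 1.4, -1.2, 1.2, -1.0, -0.3, -0.5, -0.9, 1.5, -0.1, 0.3, -1.1]
bar [507.4 -60.  150. ] hinge [695.3 -31.4 100. ]
[596.06248051 -46.44226789] 9.022098619123852 [0.3, 0.1, -1.5, 0.1, 1.1, -0.5, 0.6, 1.4, -2.4, -1.2, -0.8, -1.3, 0.9, 1.0]
bar [507.2 -60.6 150. ] hinge [694.8 -30.8 100. ]
[596.16921379 -46.51931537] 8.80041089474562 [1.6, 1.6, -1.0, 1.2, -0.8, -0.1, -0.6, -0.7, 1.6, -0.2, 0.2, -1.2, 0.4, 0.1, -1.5, 0.2, 0.8, -0.4, 0.3, 1.5, -2.4, -1.6, -0.5, -1.5, 0.9, 1.2]
bar [507.2 -60.3 150. ] hinge [695.  -31.2 100. ]
top grip [ 575.  -226.6  125. ] local -48.48532234258293 -174.75499018660486
scene grip [ 573.5 -225.9  125. ] local -49.823030133490896 -173.82991112731625
```

```bash
python3 -m creep '2 2.75 0 0 0 0.08 -1;2 2.75 0 0 0 0.08 -1;2 2.75 0 0 0 0.08 -1;2 2.75 0 0 0 0.08 -1;2 2.75 0 0 0 0.08 -1;2 2.75 0 0 0 0.08 -1;2 2.75 0 0 0 0.08 -1;2 2.75 0 0 0 0.08 -1;2 2.75 0 0 0 0.08 -1;2 2.75 0 0 0 0.08 -1;2 2.75 0 0 0 0.08 -1;2 2.75 0 0 0 0.08 -1' 25
```

```text
time_s: 5.3
ee_pos: [392.4, -216.2, 214.4]
ee_rot: [179.9, -0.4, -18.1]
force: [0.3, -0.4, -0.2]
gripper_width: 91.4
```

```bash
python3 -m creep '1.9 2.6 0 0 0 0.078 -1;1.9 2.6 0 0 0 0.078 -1;1.9 2.6 0 0 0 0.078 -1;1.9 2.6 0 0 0 0.078 -1;1.9 2.6 0 0 0 0.078 -1;1.9 2.6 0 0 0 0.078 -1;0 0 0 0 0 0 -1'
python3 - <<'E'
from h import *
import cv2
from workcell import monitor
f=vision.grab_frame("wrist"); s=monitor.state(); print(s["ee_pos"],s["ee_rot"],s["force"])
im=cv2.convertScaleAbs(f["img"][:,:,::-1],alpha=1.4)
for y in (-50,0,50):
    a=np.radians(8.8);u=proj(f,[507.5-np.sin(a)*y,-60.3+np.cos(a)*y,150]);cv2.circle(im,tuple(int(v) for v in u),3,(0,0,255),1)
cv2.imwrite("pics/w1.png",im)
for r in models.mark_of("wrist","lid_bar")[:2]: print(r["confidence"],r["at"],ray(f,r["at"],150))
E
```

```text
time_s: 5.88
ee_pos: [514.1, -46.4, 215.9]
ee_rot: [179.9, -0.8, 10.5]
force: [0.0, 0.5, 0.6]
gripper_width: 91.1
[512.44732342 -48.15246242 215.78992268] [179.80438523  -0.69048941  10.4079022 ] [-0.95434737 -0.2118908   0.27722671]
0.67 [254.9, 243.2] [507.29092625 -60.26803076 150.        ]
```

View pics/w1.png

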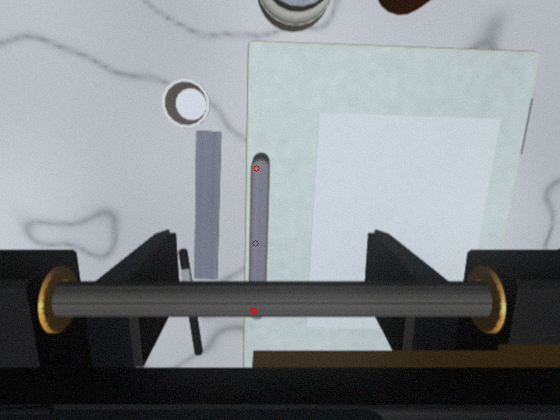

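The bar lies between the open fingers (column about 260, rows 153–318), and its measured position is close to (510,-60). I lower onto it now.

```bash
python3 -m creep '-0.1 -1.2 -1 0 0.01 -0.024 -1;0 0 -2 0 0 0 -1;0 0 -2 0 0 0 -1;0 0 -1.5 0 0 0 -1;0 0 -1.2 0 0 0 -1;0 0 0 0 0 0 -1;0 0 0 0 0 0 -1'
```

```text
time_s: 6.57
ee_pos: [503.8, -74.2, 133.7]
ee_rot: [179.6, 0.3, 7.7]
force: [0.1, 0.7, 0.7]
gripper_width: 90.9
```

```bash
python3 -m creep '0.6 1.4 -0.2 0 0 0.02 -1;0 0 0 0 0 0 -1;0 0 0 0 0 0 -1'
python3 - <<'E'
from h import *
import cv2
f=vision.grab_frame("wrist")
cv2.imwrite("pics/w2.png",cv2.convertScaleAbs(f["img"][:,:,::-1],alpha=1.4))
E
```

```text
time_s: 6.82
ee_pos: [509.0, -64.0, 132.7]
ee_rot: [179.5, 0.3, 8.5]
force: [-0.2, 0.8, 0.1]
gripper_width: 90.9
```

View pics/w2.png

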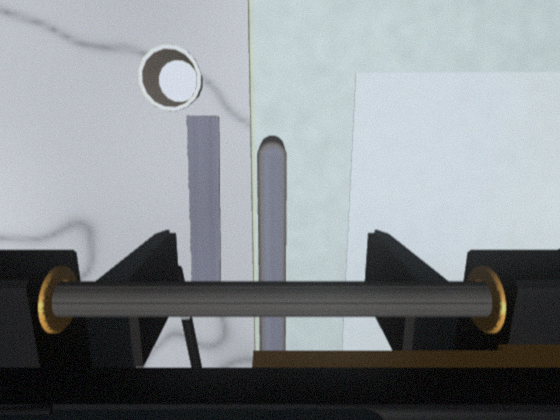

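The bar (column about 272) is midway between the fingers (175 and 368) and parallel to the pads. Closing.

```bash
python3 -m creep '0 0 0 0 0 0 1;0 0 0 0 0 0 1;0 0 0 0 0 0 1;0 0 0 0 0 0 1;0 0 0 0 0 0 1;0 0 0 0 0 0 1;0 0 0 0 0 0 1;0 0 0 0 0 0 1' 25
```

```text
time_s: 7.53
ee_pos: [509.3, -65.9, 134.9]
ee_rot: [179.4, 0.1, 8.3]
force: [0.6, -0.9, -0.3]
gripper_width: 40.5
```

```bash
python3 -m creep '0 0 0 0 0 0 1;0 0 0 0 0 0 1;0 0 0 0 0 0 1;0 0 0 0 0 0 1;0 0 0 0 0 0 1;0 0 0 0 0 0 1;0 0 0 0 0 0 1' 25
```

```text
time_s: 8.12
ee_pos: [509.5, -65.7, 134.7]
ee_rot: [179.4, 0.1, 8.4]
force: [1.0, -0.4, 0.4]
gripper_width: 11.6
```

```bash
python3 -m creep '0.05 0.01 0.2 0 0 0 1;0.05 0.01 0.2 0 0 0 1;0 0 0 0 0 0 1'
```

```text
time_s: 8.37
ee_pos: [510.4, -65.5, 138.1]
ee_rot: [179.4, 0.1, 8.4]
force: [0.5, 0.2, -2.8]
gripper_width: 11.2
```

```bash
python3 -m creep '0.05 0.01 0.2 0 0 0 1;0 0 0 0 0 0 1' ; python3 -m creep '0.05 0.01 0.2 0 0 0 1;0 0 0 0 0 0 1'
```

```text
time_s: 8.53
ee_pos: [510.8, -65.5, 139.9]
ee_rot: [179.4, 0.2, 8.4]
force: [1.9, -0.6, -2.7]
gripper_width: 11.3
time_s: 8.7
ee_pos: [511.4, -65.4, 141.7]
ee_rot: [179.4, 0.2, 8.4]
force: [0.7, -0.4, -3.5]
gripper_width: 11.4
```

```bash
python3 -m creep '0.04 0.01 0.15 0 0 0 1;0 0 0 0 0 0 1' ; python3 -m creep '0.04 0.01 0.15 0 0 0 1;0 0 0 0 0 0 1'
```

```text
time_s: 8.87
ee_pos: [511.8, -65.3, 143.2]
ee_rot: [179.4, 0.2, 8.4]
force: [-0.1, 0.5, -3.5]
gripper_width: 11.3
time_s: 9.03
ee_pos: [512.3, -65.3, 144.8]
ee_rot: [179.4, 0.2, 8.4]
force: [1.5, -0.8, -3.2]
gripper_width: 11.6
```

```bash
python3 -m creep '0.05 0.01 0.2 0 0 0 1;0.05 0.01 0.2 0 0 0 1;0.06 0.01 0.2 0 0 0 1;0.06 0.01 0.2 0 0 0 1;0.06 0.01 0.2 0 0 0 1'
python3 - <<'E'
from h import *
import cv2
f=vision.grab_frame("scene")
cv2.imwrite("pics/s2.png",cv2.convertScaleAbs(cv2.resize(f["img"][120:270,130:330,::-1],None,fx=4,fy=4,interpolation=2),alpha=1.5))
E
```

```text
time_s: 9.45
ee_pos: [515.9, -64.7, 155.5]
ee_rot: [179.4, 0.1, 8.4]
force: [2.1, 0.0, -4.4]
gripper_width: 11.6
```

View pics/s2.png

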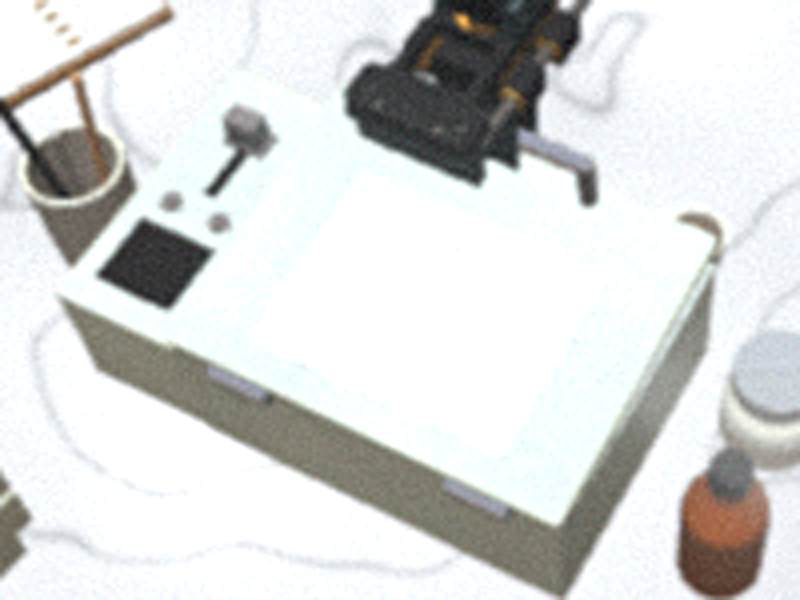

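The lid rose about 20 mm at 3–4 N, and the picture shows a gap under its edge near (690,310). It is not caught, so the slide stays alone and I carry on up the arc.

```bash
python3 - <<'E'
import numpy as np
p=np.radians(np.linspace(21.1,59.7,9))
q=196.5*np.c_[-np.cos(p),np.sin(p)]
d=np.diff(q,axis=0)/30
a=np.radians(8.7)
print("per row (3 rows each):");print(np.c_[d[:,0]*np.cos(a),d[:,0]*np.sin(a),d[:,1]].round(3))
E
```

```text
per row (3 rows each):
[[0.217 0.033 0.506]
 [0.259 0.04  0.485]
 [0.298 0.046 0.462]
 [0.335 0.051 0.435]
 [0.37  0.057 0.405]
 [0.403 0.062 0.372]
 [0.432 0.066 0.336]
 [0.459 0.07  0.298]]
```

```bash
python3 -m creep '0.22 0.03 0.51 0 0 0 1;0.22 0.03 0.51 0 0 0 1;0.22 0.03 0.51 0 0 0 1;0.26 0.04 0.49 0 0 0 1;0.26 0.04 0.49 0 0 0 1;0.26 0.04 0.49 0 0 0 1'
```

```text
time_s: 10.0
ee_pos: [531.1, -62.4, 188.0]
ee_rot: [179.4, 0.2, 8.4]
force: [3.9, 0.1, -4.9]
gripper_width: 11.4
```

```bash
python3 -m creep '0.30 0.05 0.46 0 0 0 1;0.30 0.05 0.46 0 0 0 1;0.30 0.05 0.46 0 0 0 1;0.34 0.05 0.43 0 0 0 1;0.34 0.05 0.43 0 0 0 1;0.34 0.05 0.43 0 0 0 1'
```

```text
time_s: 10.5
ee_pos: [551.5, -59.2, 217.2]
ee_rot: [179.4, 0.3, 8.4]
force: [2.8, -0.9, -5.6]
gripper_width: 11.4
```

```bash
python3 -m creep '0.41 0.06 0.41 0 0 0 1;0.41 0.06 0.40 0 0 0 1;0.41 0.06 0.39 0 0 0 1;0.42 0.06 0.37 0 0 0 1;0.42 0.06 0.36 0 0 0 1;0.42 0.06 0.35 0 0 0 1'
```

```text
time_s: 11.0
ee_pos: [576.3, -55.4, 242.1]
ee_rot: [179.5, 0.7, 8.4]
force: [-0.6, -0.9, -4.4]
gripper_width: 11.0
```

```bash
python3 -m creep '0.45 0.07 0.32 0 0 0 1;0.45 0.07 0.31 0 0 0 1;0.45 0.07 0.28 0 0 0 1;0.35 0.05 0.2 0 0 0 1;0.1 0.02 0.05 0 0 0 1;0 0 0 0 0 0 1;0 0 0 0 0 0 1'
python3 - <<'E'
from h import *
import cv2
from workcell import monitor
for c in ("scene","wrist"):
    f=vision.grab_frame(c); im=f["img"][:,:,::-1]
    if c=="scene":
        a=np.radians(8.8);im=cv2.resize(im[80:230,130:330],None,fx=4,fy=4,interpolation=2)
        im=cv2.convertScaleAbs(im,alpha=1.4)
        ax=np.array([np.cos(a),np.sin(a),0]);ay=np.array([-np.sin(a),np.cos(a),0]);H=np.array([695,-31.2,100])
        for t,col in ((40,(255,0,0)),(45,(0,0,255)),(50,(0,255,0))):
            T=np.radians(t)
            for lx,y,lz in ((-190,50,50),(-190,-50,50),(-200,130,13),(-200,-130,13)):
                w=H+ax*(lx*np.cos(T)+lz*np.sin(T))+ay*y+np.array([0,0,-lx*np.sin(T)+lz*np.cos(T)])
                u=(proj(f,w)-[130,80]+.5)*4;cv2.circle(im,tuple(int(v) for v in u),4,col,2)
    cv2.imwrite(f"pics/{c}5.png",im)
s=monitor.state();print(s["ee_pos"],s["force"],s["gripper_width"],s["qvel"])
E
```

```text
time_s: 11.58
ee_pos: [595.9, -52.4, 256.6]
ee_rot: [179.5, 0.8, 8.4]
force: [-1.0, -1.1, -1.1]
gripper_width: 11.4
[595.77535389 -52.42429654 256.5200763 ] [-1.25347616 -0.78781135 -1.24429444] 11.371298741362214 [-0.01018691 -0.06835379  0.17186919 -0.04688012  0.02221992  0.01765122]
```

View pics/scene5.png

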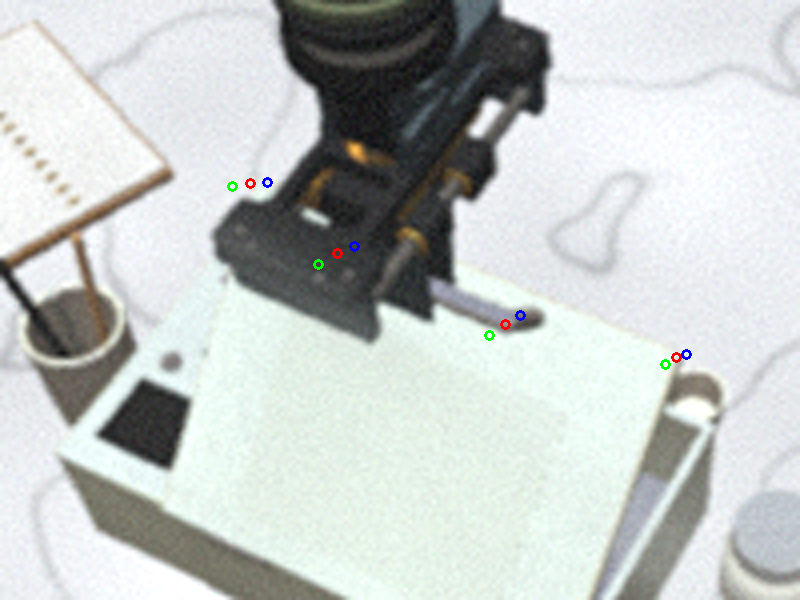

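View pics/wrist5.png

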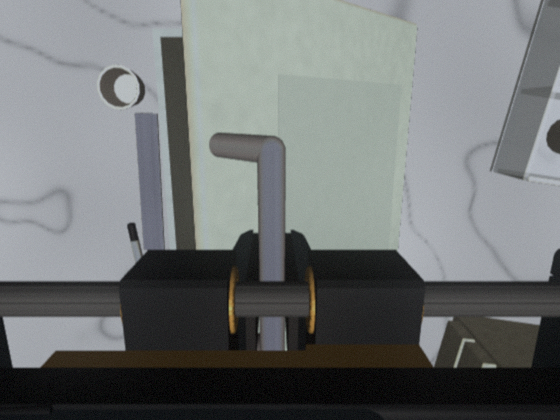

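The lid's near corner (677,350) sits on the 43–45° marks and the wrist picture shows the bar held between the pads. Next, a short check that it stays steady before handing in.

```bash
python3 -m creep '0 0 0 0 0 0 1;0 0 0 0 0 0 1;0 0 0 0 0 0 1;0 0 0 0 0 0 1;0 0 0 0 0 0 1;0 0 0 0 0 0 1'
python3 - <<'E'
from h import *
import cv2
f=vision.grab_frame("top");cv2.imwrite("pics/top9.png",f["img"][:,:,::-1])
E
```

```text
time_s: 12.18
ee_pos: [595.4, -52.5, 256.3]
ee_rot: [179.5, 0.8, 8.4]
force: [-1.7, -1.5, -1.9]
gripper_width: 11.3
```

View pics/top9.png

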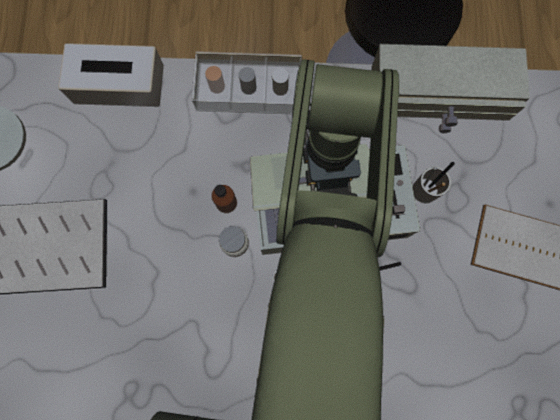

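The bottle, jar, pot and slide grip (398,209) are where they were, and the pose is steady. Handing in.

```bash
python3 -c "
from workcell import job,monitor
print(job.job_done()); s=monitor.state(); print(s['time_s'],s['ee_pos'],s['force'],s['gripper_width'])"
```

```text
the job is handed in; nothing more can be done
None
the job is handed in; nothing more can be done
```

The lid was not caught. I gripped the bar at 25 N and tugged it up gently along its arc. It rose past 20 mm at only 3–5 N, well beyond the 5–6 mm where the catch would stop it. I left the grey slide alone and lifted on.

I handed in at about 12.2 s with the bar still gripped (11.3 mm opening). The lid is at roughly 44–45°, from both the hinge geometry and the scene picture. Over the last 0.6 s the tool moved less than 1 mm, with about 2 to 3 N at the wrist.

- **Seen in place:** the last top picture shows the slide grip, bottle, jar and pencil pot unmoved.
- **Partly hidden:** the arm covered the ruler and cup and most of the pen in that picture. The cup, ruler and pen showed in the wrist picture just before, and nothing came near them.
- **Small disagreement:** on the way up, the measured bar position fell up to about 5 mm off the nominal arc. I put this down to calibration or the bar sitting slightly differently in the pads. It changes the angle by about 1°.

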